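# Turn the die-cast housing over and bring its punch mark under the drill

## Robot

A 6-joint arm with a two-finger parallel gripper is mounted at the origin on a cart in front of the work surface, level with it; the furniture and walls round the work are solid. World frame = base frame: x ahead of the robot, y to its left, z up, the work surface at z = 0. Lengths are in m, angles in rad, forces in N, time in s.
With the tool pointing down it reaches from about 0.35 to 0.725 m from the base axis. Payload 6 kg.
Tool frame: the origin (TCP) lies midway between the tips of the shut fingers; the grasp point (between the pads) lies 19 mm behind it; z points along the fingers, y is the line along which they close (so a half turn about z gives the same grasp; the last joint's range is limited). The gripper opens to 85 mm and grips with 20 to 120 N. Pads are 22 mm wide; open, the fingers measure 114 mm over their backs; the gripper's body (76 mm by 85 mm) begins 54 mm behind the grasp point. The pads swing forward as they close: fully open they stand 13 mm farther back than shut.
Start: joints at [1.529, 0.04, 0.085, 0, -1.615, -0.334], TCP at [0.22, 0.558, 0.231] pointing down, gripper open.
Joint ranges: [-2.56, 2.56], [-1.29, 2.01], [-1.08, 1.49], [-3.29, 1.98], [-2.81, -0.18], [-2.99, 2.99]. Speed limits (rad/s): [2.57, 2.57, 3.01, 3.14, 3.14, 3.14].

## Interface

Orientations are given as a rotation vector (axis times angle).
In Python, from station import manip, viewer, job gives the robot as it stands.
- The arm moves only by the tool send_rows, never from a script. Its argument "series" is a list of rows, each an object with "travel": the shift along the world's x, y, z scaled (see below), a list of three; "rotation": the turn, a rotation vector about the world's x, y, z scaled (see below), a list of three; "jaw": the opening, from 0 (shut) to 1 (fully open). A call has 1 to 12 rows; each row shifts and turns the commanded pose from where the row before left it; what a row does not reach is not made up. The controller multiplies each number of a shift by 30 mm and each number of a turn by 5 degrees. A row lasts 1/10 s, in which the tool goes at most 50 mm and 8.59 degrees, less where a joint would pass 70% of its speed; a pose out of reach is approached as far as the arm can. A call with a number of a shift or a turn outside -1 to 1 is refused whole. A call with a gripper value outside its range is refused whole. The fingers move at their own pace and stop on an object; the grip force is fixed at half the most. Time passes only in rows, so rows that do not move let the fingers close. It gives the time, the measured TCP pose, the force, the opening and the grip force at its end, in the units of the state.
- manip.sense(): the state, without advancing time (a new reading comes with each control period).
- viewer.get_image(name): name is "scene" or "top" or "wrist"; returns (picture, depth): 384x512x3 uint8, red, green, blue; 384x512 float32, m along the optical axis (not along the pixel's ray), 0 where there is no reading.
- viewer.calibration(name): a dict with "fx", "fy", "cx", "cy" (pixels), "world_from_camera" (4x4, takes a point from camera to world coordinates). Camera axes: x right, y down, z forward; pixel columns grow to the right and rows downward; lengths in m; the calibration is good to about 2 mm. A picture is of the moment at which its call begins: read the wrist's pose just before it. calibration takes no time and is no camera call; for the wrist camera it gives the pose at the moment of the call.
- job.finish_job(): hands the job in; it is judged then, once.
The state is a dict: "time_s": time; "q": joint angles; "qd": joint speeds; "tau": joint torques, N m; "tool_pos": TCP position; "tool_rot": TCP orientation; "force": force on the tool from outside, world axes, zero at the start; "moment": the same for the moment, N m; "finger_gap": opening from 0.0 (shut) to 1.0 (fully open); "gripper_force": force on a finger pad.
Only numpy, scipy, OpenCV 4.12 (cv2) and the standard library are available. Lean on these libraries where they do the work, as an engineer would, in place of code of your own. Each camera call takes 0.05 s, during which the arm holds its last target. There are 200 camera calls.

## Task

The open square housing stands mouth up on the bench. Tip it over, without picking it up off the bench, until it lies flat and mouth down, then slide it so that the cross scribed on its closed side sits right under the tip of the drill bit, and let go of it. Leave the mug, the oil filter and the tape measure where they stand, and do not push against the drill.

Things in the scene. Friction and masses are not known exactly. Their poses are not given: they have to be found in the camera images.
- housing_center (a point): Centre of the loose bare-aluminium square cup (92 x 92 mm, 84 tall, walls 5, floor 6, about 0.45 kg): 42 mm from its floor's outside. Axes square to its sides; z points out of the open mouth (up at the start). A level push low down slides it (rough skin, friction about 0.85); pushed near its upper edge by fingers that follow that edge forward and up, it tips over.
- housing_mark (a point): The scribed cross, 30 mm across, on the outside of the housing's closed floor, 18 mm off the floor's middle along the housing's +x; hidden underneath until the housing is turned over. Same axes as housing_center.
- drill_tip (a point): Tip of the 8 mm bit of a fixed bench drill, 98 mm above the bench, 14 mm above the turned housing. The chuck (36 mm thick) begins 67 mm above the tip, the motor (68 mm thick) 137 mm above it. At 285 mm above the bench an arm leads along the point's +x to a column (30 mm thick) 165 mm from the bit; the column's foot is 90 x 110 mm.
- mug_mid (a point): Middle of a mug on the bench (bystander): 80 mm across, 102 mm tall, 117 mm long over its handle, which lies along the mug's y; point half-way up.
- oil_filter_mid (a point): Middle of a white oil filter canister standing on the bench (bystander): 69 mm across, 92 mm tall; point half-way up.
- tape_measure_mid (a point): Middle of a tape measure standing on the bench (bystander): 39 x 79 x 66 mm, long along its y; point half-way up.
- vice_end (a point): Far end (away from the robot) of the fixed bench vice, an obstacle near the bench's front edge: from here it runs 320 mm back towards the robot (-x), about 70 mm to either side (its screw handle, at the robot's end, 100 mm), and is 166 mm tall. The point is 80 mm above the bench.
- toolbox_corner (a point): Front left lower corner of the fixed shut toolbox, an obstacle: from here it runs 195 mm away from the robot (+x) and 404 mm to the right (-y), 196 mm tall.
Things that resemble listed ones, but are neither listed nor needed, are in the scene too. Leave any brown, purple or turquoise look-alike of the part that bears housing_center alone.

How it is judged:
On the way:
1. the housing lies flat on the bench, mouth down (angle between housing_center's own z axis and vertical above 3.07 rad and height (world z) of housing_center below 0.048 m), for 0.2 s.
At the end, for the whole second after the job is handed in: The housing lies flat on the bench, mouth down (within 4 degrees), its scribed cross within 8 mm, seen from above, of the drill bit's tip; mug, oil filter and tape measure within 30 mm of where they stood (all of step 1 and horizontal distance between housing_mark and drill_tip below 0.008 m and distance of each of mug_mid, oil_filter_mid, tape_measure_mid from where it was at the start of the episode below 0.03 m); the robot touches nothing.
It fails at once if the housing is picked up: its centre rises above 90 mm (tipping needs 63 mm) (height (world z) of housing_center above 0.09 m).
It fails at once if a bystander is moved by more than 30 mm (distance of any of mug_mid, oil_filter_mid, tape_measure_mid from where it was at the start of the episode above 0.03 m).
It fails at once if the drill is pushed against with more than 15 N (contact force between drill and anything else above 15 N).
It also fails if it takes over 72 s, if anything falls off the work surface, if the arm or the gripper's body presses on something with over 40 N, if the wrist force passes 120 N, or if a joint passes its speed limit or range.

## Working session

There is one attempt and no reset: what is moved stays moved. The work goes in short steps, Python scripts to look and compute and a tool call to move; the robot and the scene stay as the last step left them, time stands still between calls to the robot, and variables do not carry over. Pictures are saved under pics/ and viewed, at most 11 in all, crops included, and the job is handed in when it is done.

Besides the shell and the picture viewer there is one more tool, called after "Request:" by a JSON object that holds its "op" and its "data". send_rows: Moves the arm, as the interface text tells. Shifts and turns lie within -1 to 1; 1 stands for 30 mm of shift or 5 degrees of turn. Its arguments: {"type":"object","properties":{"series":{"type":"array"}},"required":["series"]}

```bash
ls; mkdir -p pics; cat > h.py <<'E'
import numpy as np, cv2
from station import manip, viewer, job
def grab(n):
    c=viewer.calibration(n); im,d=viewer.get_image(n); np.savez(f'{n}.npz',im=im,d=d,T=c['world_from_camera'],k=[c[a] for a in('fx','fy','cx','cy')])
    return im,d
def cloud(n):
    z=np.load(f'{n}.npz'); d=z['d']; fx,fy,cx,cy=z['k']; v,u=np.mgrid[:d.shape[0],:d.shape[1]]
    P=np.stack([(u-cx)/fx*d,(v-cy)/fy*d,d],-1)@z['T'][:3,:3].T+z['T'][:3,3]; P[d==0]=np.nan
    return z['im'],P
E
python3 - <<'E'
from h import *
for n in('scene','top'):
    im,d=grab(n); cv2.imwrite(f'pics/{n}0.png',cv2.resize(im[:,:,::-1],(800,600)))
s=manip.sense(); print(s['tool_pos'],s['tool_rot'],s['time_s'])
E
```

```text
pics
[0.220026   0.55788954 0.23038314] [ 3.08474562e+00 -5.86492209e-01 -2.73119956e-04] 0.1
```

View pics/scene0.png

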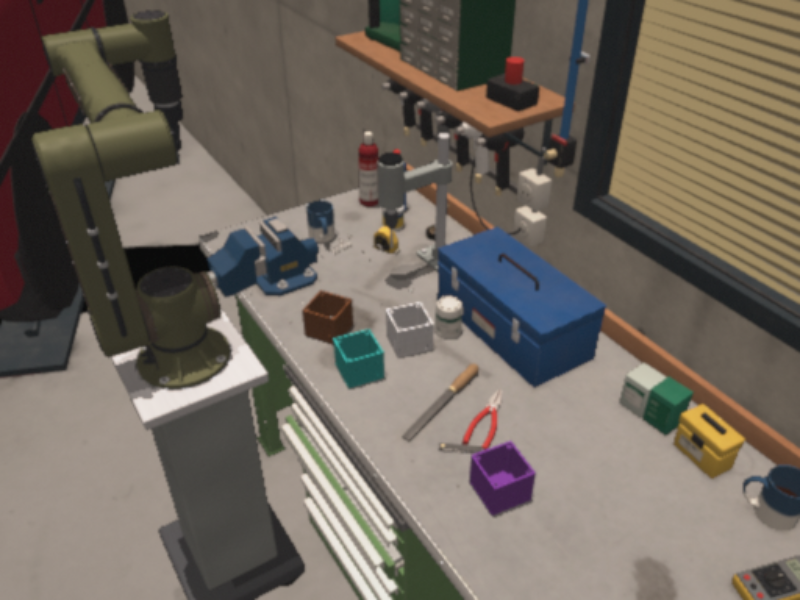

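View pics/top0.png

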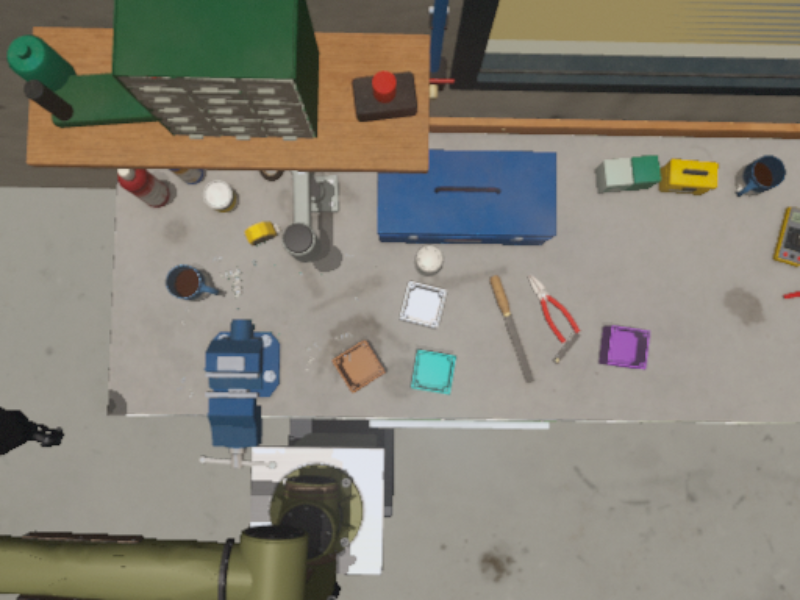

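The cups are: bare aluminium at (424,304) in the top view, brown (358,366), turquoise (433,371) and purple (625,347). The aluminium one fits the description. The drill motor is at (299,238), and a white oil filter at (429,260) stands close in front of the housing. The tape measure is at (260,232) and the mug at (188,283). I'll confirm with an enlarged crop and point clouds.

```bash
python3 - <<'E'
from h import *
im,P=cloud('top'); s=.64
print('bench z',np.nanmedian(P[190:200,300:310,2]))
# aluminium rim
def sel(P,u0,u1,v0,v1,z0,z1):
    Q=P[v0:v1,u0:u1].reshape(-1,3); return Q[(Q[:,2]>z0)&(Q[:,2]<z1)]
def rect(Q):
    (c,wh,a)=cv2.minAreaRect(np.float32(Q[:,:2]*1000)); return np.round(c,1),np.round(wh,1),round(a,1),len(Q)
for nm,b in dict(alu=(245,295,172,215),brown=(205,250,212,255),turq=(258,297,218,257)).items(): print(nm,rect(sel(P,*b,.075,.095)))
for nm,b,z in (('filter',(255,292,150,182),(.08,.1)),('filt2',(125,155,110,140),(.05,.12)),('tape',(150,182,136,162),(.04,.08)),('mug',(100,150,160,198),(.085,.115)),('vice',(125,185,200,290),(.02,.18)),('toolbox',(235,365,95,160),(.1,.22)),('motor',(175,208,135,170),(.2,.5)),('drillarm',(180,220,100,170),(.24,.5))):
    Q=sel(P,*b,*z); print(nm,rect(Q),Q[:,:].min(0).round(3),Q.max(0).round(3)) if len(Q) else print(nm,0)
im2,P2=cloud('scene')
for nm,b,z in (('motor s',(238,266,95,140),(.236,.5)),('chuck s',(238,266,125,160),(.17,.23)),('bit s',(235,270,130,165),(.09,.16))):
    Q=sel(P2,*b,*z); Q=Q[Q[:,0]<np.nanmin(Q[:,0])+.12]; print(nm,len(Q),np.median(Q,0).round(3),Q.min(0).round(3),Q.max(0).round(3))
a=cv2.resize(im[140:260,180:310],(520,480),interpolation=cv2.INTER_CUBIC)
b=cv2.resize(im2[90:186,225:281],(280,480),interpolation=cv2.INTER_CUBIC)
cv2.imwrite('pics/crop1.png',np.hstack([a,b])[:,:,::-1])
E
```

```text
bench z -0.0009707580574239705
alu (array([ 516.3, -251.6]), array([ 91.6, 133. ]), 76.7, 177)
brown (array([349.7, -98.1]), array([91.8, 92. ]), 33.2, 155)
turq (array([ 338.9, -273. ]), array([92.1, 91.8]), 81.5, 161)
filter (array([ 598.3, -255.6]), array([108.9, 132.5]), 0.2, 262) [ 0.544 -0.322  0.08 ] [ 0.653 -0.189  0.099]
filt2 (array([757.2, 260.9]), array([102.1,  66.2]), 71.7, 277) [0.718 0.211 0.052] [0.805 0.299 0.08 ]
tape (array([666.4, 148.4]), array([39.4, 63.9]), 25.6, 180) [0.636 0.115 0.04 ] [0.691 0.182 0.074]
mug (array([541. , 301.7]), array([79.1, 96. ]), 14.1, 129) [0.501 0.246 0.085] [0.578 0.349 0.108]
vice (array([300.2, 170.2]), array([308.1, 153.5]), 1.3, 2752) [0.146 0.095 0.02 ] [0.455 0.249 0.18 ]
toolbox (array([ 743.7, -340.4]), array([200.9, 405.9]), 0.0, 5960) [ 0.643 -0.543  0.1  ] [ 0.844 -0.137  0.204]
motor (array([620. ,  11.5]), array([100.4,  66.9]), 2.9, 571) [ 0.57  -0.023  0.241] [0.671 0.045 0.378]
drillarm (array([664.1,  -6.5]), array([ 96.7, 191. ]), 87.1, 891) [ 0.57  -0.057  0.241] [0.76  0.045 0.5  ]
motor s 694 [ 0.594 -0.007  0.31 ] [ 0.565 -0.029  0.238] [0.682 0.045 0.376]
chuck s 95 [0.596 0.003 0.201] [ 0.583 -0.009  0.17 ] [0.624 0.026 0.227]
bit s 23 [0.6   0.014 0.131] [0.596 0.003 0.098] [0.606 0.025 0.157]
```

View pics/crop1.png

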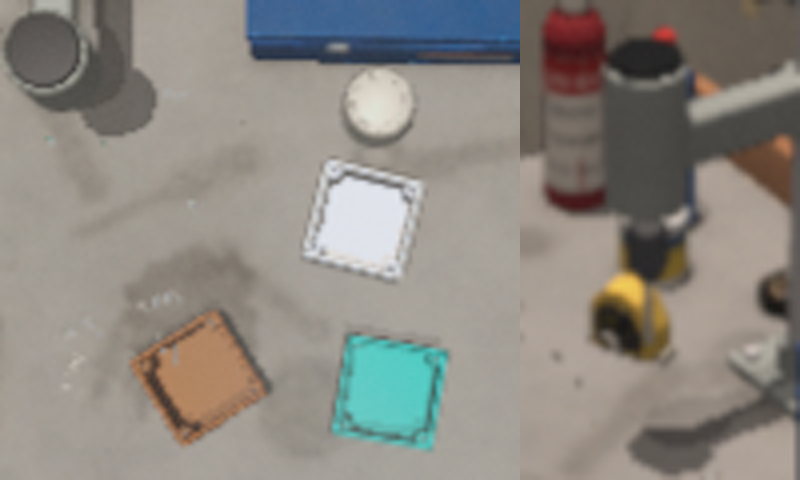

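The crop confirms the bare-aluminium cup, with corners at (330,160), (425,185), (400,282) and (303,257). The filter is directly ahead of it at (378,105), and the left side is clear towards the drill. I'll tip it twice leftwards, along about +76°. One refinement of the numbers first.

```bash
python3 - <<'E'
from h import *
from scipy.optimize import least_squares
im,P=cloud('top')
Q=P.reshape(-1,3); Q=Q[(Q[:,2]>.074)&(Q[:,2]<.095)&(Q[:,0]>.43)&(Q[:,0]<.555)&(Q[:,1]>-.33)&(Q[:,1]<-.17)]
c,wh,a=cv2.minAreaRect(np.float32(Q[:,:2]*1000)); print('alu',c,wh,a,np.median(Q[:,2]))
F=P.reshape(-1,3); F=F[(F[:,2]>.083)&(F[:,2]<.1)&(F[:,0]>.56)&(F[:,0]<.64)&(F[:,1]>-.32)&(F[:,1]<-.19)]
print('filter',cv2.minEnclosingCircle(np.float32(F[:,:2]*1000)))
M=P[135:170,175:208].reshape(-1,3); M=M[(M[:,2]>.34)]; M=M[M[:,0]<.645]
print('motor',cv2.minEnclosingCircle(np.float32(M[:,:2]*1000)),len(M))
im,P=cloud('scene')
B=P[130:165,235:270].reshape(-1,3)
for z0,z1,r in((.1,.16,.004),(.17,.23,.018)):
    b=B[(B[:,2]>z0)&(B[:,2]<z1)&(B[:,0]<.64)]
    f=least_squares(lambda p:np.hypot(b[:,0]-p[0],b[:,1]-p[1])-r,[.605,.011],loss='soft_l1',f_scale=.002); print(f.x,len(b))
print(np.load('scene.npz')['T'][:3,3])
E
```

```text
alu (496.33734130859375, -246.80413818359375) (91.58610534667969, 92.00763702392578) 76.65457916259766 0.08290378939997067
filter ((604.5714111328125, -257.9512023925781), 31.58892059326172)
motor ((603.8200073242188, 11.562129020690918), 33.79832077026367) 382
[0.60124769 0.01250888] 22
[0.60498351 0.01576152] 95
[-0.27105396 -1.43414882  1.21219194]
```

Request:
{"op": "send_rows", "data": {"series": [{"travel": [0.3, -0.6, 1], "rotation": [0, 0, 0], "jaw": 0.5}, {"travel": [0.3, -0.8, 1], "rotation": [0, 0, -1], "jaw": 0.5}, {"travel": [0.4, -1, 0], "rotation": [0, 0, -1], "jaw": 0.5}, {"travel": [0.4, -1, 0], "rotation": [0, 0, -1], "jaw": 0.5}, {"travel": [0.4, -1, 0], "rotation": [0, 0, -1], "jaw": 0.5}, {"travel": [0.4, -1, 0], "rotation": [0, 0, -1], "jaw": 0.5}, {"travel": [0.4, -1, 0], "rotation": [0, 0, -1], "jaw": 0.5}, {"travel": [0.4, -1, 0], "rotation": [0, 0, -1], "jaw": 0.5}, {"travel": [0.4, -1, 0], "rotation": [0, 0, -1], "jaw": 0.5}, {"travel": [0.4, -1, 0], "rotation": [0, 0, -1], "jaw": 0.5}, {"travel": [0.4, -1, 0], "rotation": [0, 0, -1], "jaw": 0.5}, {"travel": [0.4, -1, 0], "rotation": [0, 0, -1], "jaw": 0.5}]}}

```text
time_s: 1.3
tool_pos: [0.3583, 0.2148, 0.291]
tool_rot: [2.463, -1.949, -0.0]
force: [0.3, -0.1, -0.2]
finger_gap: 0.498
gripper_force: 0.0
```

Request:
{"op": "send_rows", "data": {"series": [{"travel": [0.2, -1, 0], "rotation": [0, 0, -0.9], "jaw": 0.5}, {"travel": [0.2, -1, 0], "rotation": [0, 0, -0.9], "jaw": 0.5}, {"travel": [0.2, -1, 0], "rotation": [0, 0, -0.9], "jaw": 0.5}, {"travel": [0.2, -1, 0], "rotation": [0, 0, -0.9], "jaw": 0.5}, {"travel": [0.2, -1, 0], "rotation": [0, 0, -0.9], "jaw": 0.5}, {"travel": [0.2, -1, 0], "rotation": [0, 0, -0.86], "jaw": 0.5}, {"travel": [0.2, -1, 0], "rotation": [0, 0, 0], "jaw": 0.5}, {"travel": [0.2, -1, 0], "rotation": [0, 0, 0], "jaw": 0.5}, {"travel": [0.2, -1, 0], "rotation": [0, 0, 0], "jaw": 0.5}, {"travel": [0.2, -1, 0], "rotation": [0, 0, 0], "jaw": 0.5}, {"travel": [0.2, -1, 0], "rotation": [0, 0, 0], "jaw": 0.5}, {"travel": [0.2, -1, 0], "rotation": [0, 0, 0], "jaw": 0.5}]}}

```text
time_s: 2.5
tool_pos: [0.4301, -0.1452, 0.2909]
tool_rot: [1.948, -2.464, -0.001]
force: [1.1, 0.5, 0.6]
finger_gap: 0.503
gripper_force: 0.0
```

Request:
{"op": "send_rows", "data": {"series": [{"travel": [0.2, -1, 0], "rotation": [0, 0, 0], "jaw": 0.5}, {"travel": [0.2, -1, 0], "rotation": [0, 0, 0], "jaw": 0.5}, {"travel": [0.2, -1, 0], "rotation": [0, 0, 0], "jaw": 0.5}, {"travel": [0.2, -1, 0], "rotation": [0, 0, 0], "jaw": 0.5}, {"travel": [0.2, -1, 0], "rotation": [0, 0, 0], "jaw": 0.5}, {"travel": [0.2, -1, 0], "rotation": [0, 0, 0], "jaw": 0.5}, {"travel": [0, -0.3, 0], "rotation": [0, 0, 0], "jaw": 0.5}, {"travel": [0, 0, 0], "rotation": [0, 0, 0], "jaw": 0.5}]}}

```text
time_s: 3.3
tool_pos: [0.4659, -0.3336, 0.2901]
tool_rot: [1.946, -2.465, -0.003]
force: [0.7, -0.3, -1.3]
finger_gap: 0.5
gripper_force: 0.0
```

Request:
{"op": "send_rows", "data": {"series": [{"travel": [0.33, 0, -1], "rotation": [0, 0, 0], "jaw": 0.5}, {"travel": [0, 0, -1], "rotation": [0, 0, 0], "jaw": 0.5}, {"travel": [0, 0, -1], "rotation": [0, 0, 0], "jaw": 0.5}, {"travel": [0, 0, -1], "rotation": [0, 0, 0], "jaw": 0.5}, {"travel": [0, 0, -1], "rotation": [0, 0, 0], "jaw": 0.5}, {"travel": [0, 0, -1], "rotation": [0, 0, 0], "jaw": 0.5}, {"travel": [0, 0, -1], "rotation": [0, 0, 0], "jaw": 0.5}, {"travel": [0, 0, -0.65], "rotation": [0, 0, 0], "jaw": 0.5}, {"travel": [0.1, 0.4, 0], "rotation": [0, 0, 0], "jaw": 0.5}, {"travel": [0.1, 0.4, 0], "rotation": [0, 0, 0], "jaw": 0.5}, {"travel": [0, 0, 0], "rotation": [0, 0, 0], "jaw": 0.5}]}}

```text
time_s: 4.4
tool_pos: [0.4836, -0.3072, 0.0639]
tool_rot: [-1.951, 2.461, -0.004]
force: [0.2, 1.1, 0.7]
finger_gap: 0.497
gripper_force: 0.0
```

```bash
python3 - <<'E'
from h import *
for n in('scene','top'): grab(n)
a=np.load('scene.npz')['im'][150:270,180:330]; b=np.load('top.npz')['im'][130:250,220:320]
cv2.imwrite('pics/c2.png',np.hstack([cv2.resize(a,(450,360)),cv2.resize(b,(300,360))])[:,:,::-1])
E
```

```text
(no output)
```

View pics/c2.png

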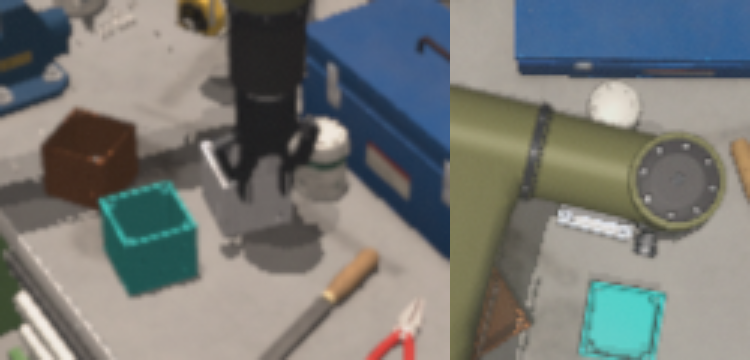

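The fingers stand just behind the housing's right face, with no contact yet, and the filter is clear. Starting the first tip along the arc.

Request:
{"op": "send_rows", "data": {"series": [{"travel": [0.04, 0.16, 0], "rotation": [0, 0, 0], "jaw": 0.5}, {"travel": [0.03, 0.1, 0], "rotation": [0, 0, 0], "jaw": 0.5}, {"travel": [0.05, 0.21, 0.23], "rotation": [0, 0, 0], "jaw": 0.5}, {"travel": [0.05, 0.21, 0.23], "rotation": [0, 0, 0], "jaw": 0.5}, {"travel": [0.06, 0.25, 0.2], "rotation": [0, 0, 0], "jaw": 0.5}, {"travel": [0.06, 0.25, 0.2], "rotation": [0, 0, 0], "jaw": 0.5}, {"travel": [0.07, 0.28, 0.15], "rotation": [0, 0, 0], "jaw": 0.5}, {"travel": [0.07, 0.28, 0.15], "rotation": [0, 0, 0], "jaw": 0.5}, {"travel": [0, 0, 0], "rotation": [0, 0, 0], "jaw": 0.5}]}}

```text
time_s: 5.4
tool_pos: [0.496, -0.2559, 0.0986]
tool_rot: [-1.949, 2.462, -0.004]
force: [-2.3, -3.7, 7.0]
finger_gap: 0.496
gripper_force: 3.5
```

```bash
python3 - <<'E'
from h import *
for n in('scene',): grab(n)
a=np.load('scene.npz')['im'][140:270,170:330]
cv2.imwrite('pics/c3.png',cv2.resize(a,(480,390))[:,:,::-1])
E
```

```text
(no output)
```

View pics/c3.png

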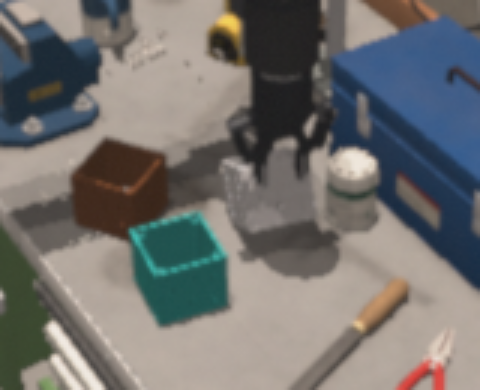

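Tipping cleanly, about 30° so far, with the housing on its left edge. Continuing.

Request:
{"op": "send_rows", "data": {"series": [{"travel": [0.07, 0.3, 0.11], "rotation": [0, 0, 0], "jaw": 0.5}, {"travel": [0.07, 0.3, 0.1], "rotation": [0, 0, 0], "jaw": 0.5}, {"travel": [0.08, 0.32, 0.05], "rotation": [0, 0, 0], "jaw": 0.5}, {"travel": [0.08, 0.32, 0.05], "rotation": [0, 0, 0], "jaw": 0.5}, {"travel": [0.08, 0.32, 0], "rotation": [0, 0, 0], "jaw": 0.5}, {"travel": [0.08, 0.32, 0], "rotation": [0, 0, 0], "jaw": 0.5}, {"travel": [0.08, 0.32, -0.06], "rotation": [0, 0, 0], "jaw": 0.5}, {"travel": [0.08, 0.3, -0.1], "rotation": [0, 0, 0], "jaw": 0.5}, {"travel": [0, 0, 0], "rotation": [0, 0, 0], "jaw": 0.5}]}}

```text
time_s: 6.35
tool_pos: [0.5151, -0.1793, 0.1047]
tool_rot: [-1.949, 2.459, -0.002]
force: [-5.5, 5.8, 17.2]
finger_gap: 0.504
gripper_force: 7.5
```

Request:
{"op": "send_rows", "data": {"series": [{"travel": [0, 0, 0.7], "rotation": [0, 0, 0], "jaw": 0.5}, {"travel": [0, 0, 0.8], "rotation": [0, 0, 0], "jaw": 0.5}, {"travel": [-0.24, -0.97, 0], "rotation": [0, 0, 0], "jaw": 0.5}, {"travel": [-0.24, -0.97, 0], "rotation": [0, 0, 0], "jaw": 0.5}, {"travel": [-0.24, -0.97, 0], "rotation": [0, 0, 0], "jaw": 0.5}, {"travel": [-0.24, -0.97, 0], "rotation": [0, 0, 0], "jaw": 0.5}, {"travel": [0, 0, 0], "rotation": [0, 0, 0], "jaw": 0.5}]}}

```text
time_s: 7.05
tool_pos: [0.4841, -0.2994, 0.1452]
tool_rot: [-1.945, 2.466, 0.002]
force: [0.5, 0.2, -0.3]
finger_gap: 0.496
gripper_force: 0.0
```

```bash
python3 - <<'E'
from h import *
for n in('scene','top'): grab(n)
a=np.load('scene.npz')['im'][140:270,170:330]; b=np.load('top.npz')['im'][130:250,190:310]
cv2.imwrite('pics/c4.png',np.hstack([cv2.resize(a,(443,360)),cv2.resize(b,(350,360))])[:,:,::-1])
for n in('scene','top'):
    im,P=cloud(n);Q=P.reshape(-1,3)
    Q=Q[(Q[:,2]>.084)&(Q[:,2]<.098)&(Q[:,0]>.43)&(Q[:,0]<.565)&(Q[:,1]>-.26)&(Q[:,1]<-.08)]
    if len(Q)>5: print(n,len(Q),cv2.minAreaRect(np.float32(Q[:,:2]*1000)),Q.min(0),Q.max(0))
E
```

```text
scene 204 ((514.0133056640625, -158.9484405517578), (93.44507598876953, 96.78441619873047), 79.77964782714844) [ 0.46051981 -0.20880894  0.08428273] [ 0.56175689 -0.10630888  0.09779219]
top 101 ((482.4486999511719, -159.89840698242188), (64.69353485107422, 25.234821319580078), 78.54752349853516) [ 0.46611105 -0.19183834  0.08422606] [ 0.49480168 -0.12634726  0.09757191]
```

View pics/c4.png

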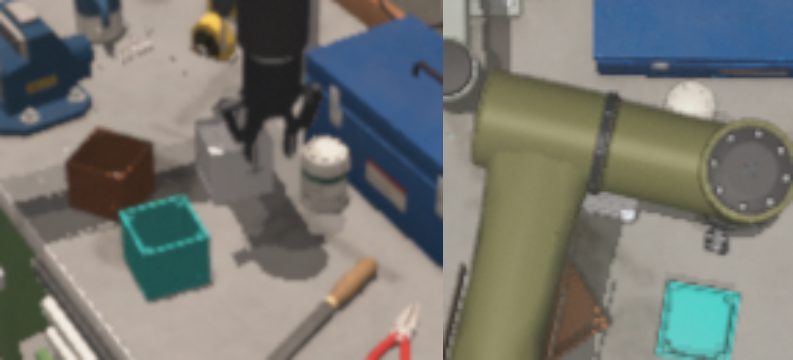

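Housing is on its side, mouth to the left, centre at about (0.516, -0.160), as computed. Second tip: descend behind it, approach, then follow the arc.

Request:
{"op": "send_rows", "data": {"series": [{"travel": [0, 0, -1], "rotation": [0, 0, 0], "jaw": 0.5}, {"travel": [0, 0, -1], "rotation": [0, 0, 0], "jaw": 0.5}, {"travel": [0, 0, -0.43], "rotation": [0, 0, 0], "jaw": 0.5}, {"travel": [0.23, 0.97, 0], "rotation": [0, 0, 0], "jaw": 0.5}, {"travel": [0.23, 0.97, 0], "rotation": [0, 0, 0], "jaw": 0.5}, {"travel": [0.16, 0.65, 0], "rotation": [0, 0, 0], "jaw": 0.5}, {"travel": [0.04, 0.16, 0], "rotation": [0, 0, 0], "jaw": 0.5}, {"travel": [0.04, 0.16, 0], "rotation": [0, 0, 0], "jaw": 0.5}, {"travel": [0, 0, 0], "rotation": [0, 0, 0], "jaw": 0.5}]}}

```text
time_s: 8.05
tool_pos: [0.5061, -0.2106, 0.0736]
tool_rot: [-1.949, 2.463, -0.001]
force: [0.1, -0.9, 0.2]
finger_gap: 0.499
gripper_force: 0.0
```

Request:
{"op": "send_rows", "data": {"series": [{"travel": [0.03, 0.12, 0], "rotation": [0, 0, 0], "jaw": 0.5}, {"travel": [0.05, 0.22, 0.2], "rotation": [0, 0, 0], "jaw": 0.5}, {"travel": [0.06, 0.23, 0.21], "rotation": [0, 0, 0], "jaw": 0.5}, {"travel": [0.06, 0.27, 0.18], "rotation": [0, 0, 0], "jaw": 0.5}, {"travel": [0.06, 0.27, 0.17], "rotation": [0, 0, 0], "jaw": 0.5}, {"travel": [0.07, 0.3, 0.12], "rotation": [0, 0, 0], "jaw": 0.5}, {"travel": [0.07, 0.3, 0.12], "rotation": [0, 0, 0], "jaw": 0.5}, {"travel": [0.07, 0.31, 0.07], "rotation": [0, 0, 0], "jaw": 0.5}, {"travel": [0, 0, 0], "rotation": [0, 0, 0], "jaw": 0.5}]}}

```text
time_s: 8.95
tool_pos: [0.5208, -0.1484, 0.106]
tool_rot: [-1.949, 2.461, -0.001]
force: [0.6, -0.8, 2.1]
finger_gap: 0.5
gripper_force: 1.5
```

Request:
{"op": "send_rows", "data": {"series": [{"travel": [0.07, 0.31, 0.05], "rotation": [0, 0, 0], "jaw": 0.5}, {"travel": [0.07, 0.31, 0.02], "rotation": [0, 0, 0], "jaw": 0.5}, {"travel": [0.07, 0.31, 0.01], "rotation": [0, 0, 0], "jaw": 0.5}, {"travel": [0.07, 0.31, -0.03], "rotation": [0, 0, 0], "jaw": 0.5}, {"travel": [0.07, 0.3, -0.05], "rotation": [0, 0, 0], "jaw": 0.5}, {"travel": [0, 0, 0], "rotation": [0, 0, 0], "jaw": 0.5}, {"travel": [0, 0, 0], "rotation": [0, 0, 0], "jaw": 0.5}]}}

```text
time_s: 9.65
tool_pos: [0.5301, -0.1037, 0.1046]
tool_rot: [1.949, -2.463, -0.001]
force: [-0.6, -0.3, -0.4]
finger_gap: 0.502
gripper_force: 0.0
```

Request:
{"op": "send_rows", "data": {"series": [{"travel": [0, 0, 0.8], "rotation": [0, 0, 0], "jaw": 0.5}, {"travel": [0, 0, 0.8], "rotation": [0, 0, 0], "jaw": 0.5}, {"travel": [-0.24, -0.97, 0], "rotation": [0, 0, 0], "jaw": 0.5}, {"travel": [-0.24, -0.97, 0], "rotation": [0, 0, 0], "jaw": 0.5}, {"travel": [-0.24, -0.97, 0], "rotation": [0, 0, 0], "jaw": 0.5}, {"travel": [-0.24, -0.97, 0], "rotation": [0, 0, 0], "jaw": 0.5}, {"travel": [-0.24, -0.97, 0], "rotation": [0, 0, 0], "jaw": 0.5}, {"travel": [-0.24, -0.97, 0], "rotation": [0, 0, 0], "jaw": 0.5}, {"travel": [0, 0, 0], "rotation": [0, 0, 0], "jaw": 0.5}]}}

```text
time_s: 10.55
tool_pos: [0.4858, -0.2815, 0.1529]
tool_rot: [1.943, -2.467, -0.001]
force: [-0.5, 0.5, -0.3]
finger_gap: 0.503
gripper_force: 0.0
```

```bash
python3 - <<'E'
from h import *
for n in('scene','top'): grab(n)
a=np.load('scene.npz')['im'][110:240,170:330]; b=np.load('top.npz')['im'][130:250,170:290]
cv2.imwrite('pics/c5.png',np.hstack([cv2.resize(a,(443,360),interpolation=cv2.INTER_CUBIC),cv2.resize(b,(350,360),interpolation=cv2.INTER_CUBIC)])[:,:,::-1])
for n in('scene','top'):
    im,P=cloud(n);Q=P.reshape(-1,3)
    Q=Q[(Q[:,2]>.076)&(Q[:,2]<.092)&(Q[:,0]>.45)&(Q[:,0]<.62)&(Q[:,1]>-.17)&(Q[:,1]<.01)]
    if len(Q)>5: print(n,len(Q),cv2.minAreaRect(np.float32(Q[:,:2]*1000)),Q.min(0),Q.max(0),np.median(Q[:,2]))
E
```

```text
scene 220 ((532.10791015625, -69.73301696777344), (102.0555419921875, 89.99730682373047), 75.36373901367188) [ 0.47972757 -0.11334636  0.07615939] [ 0.58774481 -0.01226262  0.09128127] 0.08470382653938568
```

View pics/c5.png

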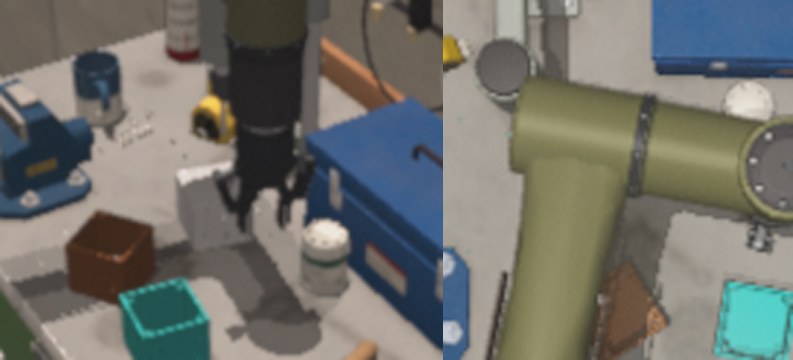

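The housing lies mouth down at (0.53, -0.07). I'll move the arm aside so the overhead camera sees the cross.

Request:
{"op": "send_rows", "data": {"series": [{"travel": [-0.3, -1, 0.5], "rotation": [0, 0, 0], "jaw": 0.5}, {"travel": [-0.3, -1, 0.5], "rotation": [0, 0, 0], "jaw": 0.5}, {"travel": [-0.3, -1, 0.5], "rotation": [0, 0, 0], "jaw": 0.5}, {"travel": [-0.3, -1, 0], "rotation": [0, 0, 0], "jaw": 0.5}, {"travel": [-0.3, -1, 0], "rotation": [0, 0, 0], "jaw": 0.5}, {"travel": [-0.3, -1, 0], "rotation": [0, 0, 0], "jaw": 0.5}, {"travel": [0, 0, 0], "rotation": [0, 0, 0], "jaw": 0.5}]}}

```text
time_s: 11.35
tool_pos: [0.4322, -0.4604, 0.1974]
tool_rot: [1.945, -2.466, -0.002]
force: [-0.9, 1.3, -0.3]
finger_gap: 0.498
gripper_force: 0.0
```

```bash
python3 - <<'E'
from h import *
for n in('scene','top'): grab(n)
a=np.load('scene.npz')['im'][140:220,225:305]; b=np.load('top.npz')['im'][140:220,180:260]
cv2.imwrite('pics/c6.png',np.hstack([cv2.resize(a,(400,400),interpolation=cv2.INTER_CUBIC),cv2.resize(b,(400,400),interpolation=cv2.INTER_CUBIC)])[:,:,::-1])
for n in('scene','top'):
    im,P=cloud(n);Q=P.reshape(-1,3)
    Q=Q[(Q[:,2]>.076)&(Q[:,2]<.092)&(Q[:,0]>.45)&(Q[:,0]<.62)&(Q[:,1]>-.17)&(Q[:,1]<.01)]
    if len(Q)>5: print(n,len(Q),cv2.minAreaRect(np.float32(Q[:,:2]*1000)),Q.min(0),Q.max(0),np.median(Q[:,2]))
    H=P[...,2]; print(n,'max arm z over x .3-.6',np.nanmin(H[(P[...,0]>.3)&(P[...,0]<.55)&(P[...,1]<-.05)&(P[...,1]>-.5)&(H>.4)]))
E
```

```text
scene 329 ((535.370849609375, -67.9686050415039), (104.32989501953125, 94.72254943847656), 76.54479217529297) [ 0.47830579 -0.12413749  0.07670395] [ 0.59160589 -0.01043302  0.09183303] 0.08472031168018201
scene max arm z over x .3-.6 0.40041330124554164
top 579 ((538.0007934570312, -69.81206512451172), (92.37482452392578, 92.52503967285156), 76.40499877929688) [ 0.48354263 -0.12101811  0.07600944] [ 0.59264951 -0.01568424  0.09196266] 0.08335566001847106
top max arm z over x .3-.6 0.402345323338422
```

View pics/c6.png

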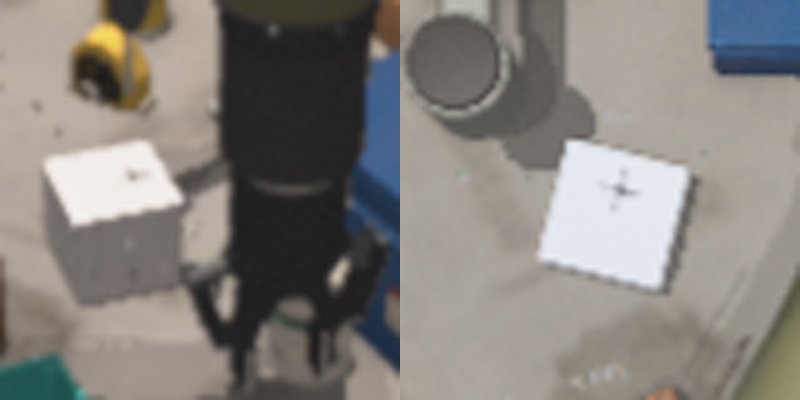

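The cross shows at (620,189) in the right crop, on the +x (far) side of the top, so it must go about +95 mm along d and +27 mm along e. Before sliding I need to know how high the arm's side link is, since it passes near the drill.

```bash
python3 - <<'E'
from h import *
s=manip.sense(); print(s['q'].round(3) if hasattr(s['q'],'round') else s['q'],s['tool_pos'])
im,P=cloud('top')
# cross
T=np.load('top.npz'); fx,fy,cx,cy=T['k']
r=T['T'][:3,:3]@np.array([(224-.4-cx)/fx,(177.8-.4-cy)/fy,1]); o=T['T'][:3,3]; print('mark',o+r*(.084-o[2])/r[2])
for n in('top','scene'):
    im,P=cloud(n);Q=P.reshape(-1,3);Q=Q[(Q[:,2]>.3)&(Q[:,0]>.05)&(Q[:,0]<.56)&(Q[:,1]<.12)&(Q[:,1]>-.75)]
    print(n)
    for y in np.arange(-.6,.1,.05):
        q=Q[(Q[:,1]>y)&(Q[:,1]<y+.05)&(Q[:,0]>.3)]
        if len(q)>8: print(y.round(2),len(q),'x',q[:,0].min().round(3),q[:,0].max().round(3),'z',np.percentile(q[:,2],[1,10,50,90,99]).round(3))
E
```

```text
[-0.497  0.121  0.11  -0.    -1.56   0.264] [ 0.43327845 -0.4583772   0.1977441 ]
mark [ 0.55499534 -0.07567293  0.084     ]
top
-0.55 29 x 0.417 0.457 z [0.6   0.601 0.603 0.607 0.61 ]
-0.5 612 x 0.369 0.486 z [0.304 0.601 0.606 0.609 0.612]
-0.45 890 x 0.372 0.512 z [0.304 0.499 0.59  0.608 0.611]
-0.4 704 x 0.418 0.543 z [0.549 0.564 0.583 0.59  0.593]
-0.35 704 x 0.444 0.56 z [0.548 0.566 0.585 0.593 0.596]
-0.3 1028 x 0.359 0.56 z [0.562 0.575 0.583 0.591 0.595]
-0.25 1500 x 0.3 0.56 z [0.551 0.573 0.585 0.592 0.596]
-0.2 830 x 0.301 0.457 z [0.559 0.575 0.592 0.598 0.601]
-0.15 240 x 0.3 0.379 z [0.532 0.564 0.584 0.596 0.601]
scene
-0.55 748 x 0.398 0.461 z [0.39  0.417 0.514 0.589 0.604]
-0.5 1951 x 0.367 0.495 z [0.301 0.339 0.483 0.605 0.609]
-0.45 254 x 0.37 0.474 z [0.301 0.333 0.581 0.608 0.609]
-0.4 202 x 0.424 0.542 z [0.545 0.562 0.584 0.589 0.592]
-0.35 332 x 0.444 0.56 z [0.524 0.545 0.581 0.592 0.595]
-0.3 1011 x 0.347 0.56 z [0.514 0.527 0.566 0.586 0.593]
-0.25 966 x 0.3 0.558 z [0.507 0.529 0.578 0.591 0.595]
-0.2 161 x 0.3 0.423 z [0.587 0.592 0.595 0.598 0.6  ]
```

The cross measures (0.555, -0.076), which agrees with the geometry. The side link rides about 0.29 m above the TCP, too low to clear the motor with a vertical tool. I'll tilt the tool 45° away from the drill for the leftward push.

Request:
{"op": "send_rows", "data": {"series": [{"travel": [0.28, 1, 0], "rotation": [0, 0, 0], "jaw": 0.5}, {"travel": [0.28, 1, 0], "rotation": [0.97, -0.24, 0], "jaw": 0.5}, {"travel": [0.28, 1, 0], "rotation": [0.97, -0.24, 0], "jaw": 0.5}, {"travel": [0.28, 1, 0], "rotation": [0.97, -0.24, 0], "jaw": 0.5}, {"travel": [0.28, 1, 0], "rotation": [0.97, -0.24, 0], "jaw": 0.5}, {"travel": [0.28, 1, 0], "rotation": [0.97, -0.24, 0], "jaw": 0.5}, {"travel": [0.28, 1, 0], "rotation": [0.97, -0.24, 0], "jaw": 0.5}, {"travel": [0.28, 1, 0], "rotation": [0.97, -0.24, 0], "jaw": 0.5}, {"travel": [0.28, 1, 0], "rotation": [0.97, -0.24, 0], "jaw": 0.5}, {"travel": [0.28, 1, 0], "rotation": [0.97, -0.24, 0], "jaw": 0.5}, {"travel": [0, 0, 0], "rotation": [0, 0, 0], "jaw": 0.5}, {"travel": [0, 0, 0], "rotation": [0, 0, 0], "jaw": 0.5}]}}

```text
time_s: 12.65
tool_pos: [0.517, -0.1581, 0.1983]
tool_rot: [-1.522, 1.922, 0.621]
force: [-0.5, -0.1, 0.7]
finger_gap: 0.499
gripper_force: 0.0
```

```bash
python3 - <<'E'
from h import *
from scipy.spatial.transform import Rotation as R
s=manip.sense(); print(np.round(s['q'],3)); M=R.from_rotvec(s['tool_rot']).as_matrix(); print(M.round(3))
grab('scene'); a=np.load('scene.npz')['im'][50:250,160:360]
cv2.imwrite('pics/c7.png',cv2.resize(a,(600,600))[:,:,::-1])
E
```

```text
[-0.478  0.079  0.131 -0.776 -1.775  0.142]
[[-0.16  -0.973  0.168]
 [-0.691  0.232  0.685]
 [-0.705 -0.007 -0.709]]
```

View pics/c7.png

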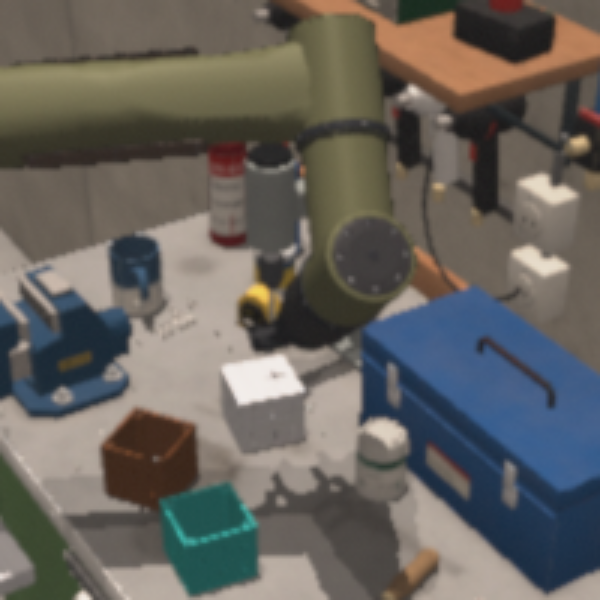

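The tool leans right and the link climbs to the left, clear of the drill, with the housing at (262,400) mouth down. Descending and approaching.

Request:
{"op": "send_rows", "data": {"series": [{"travel": [0, 0, -1], "rotation": [0, 0, 0], "jaw": 0.5}, {"travel": [0, 0, -1], "rotation": [0, 0, 0], "jaw": 0.5}, {"travel": [0, 0, -1], "rotation": [0, 0, 0], "jaw": 0.5}, {"travel": [0, 0, -1], "rotation": [0, 0, 0], "jaw": 0.5}, {"travel": [0, 0, -1], "rotation": [0, 0, 0], "jaw": 0.5}, {"travel": [0, 0, -0.75], "rotation": [0, 0, 0], "jaw": 0.5}, {"travel": [0.12, 0.48, 0], "rotation": [0, 0, 0], "jaw": 0.5}, {"travel": [0.12, 0.48, 0], "rotation": [0, 0, 0], "jaw": 0.5}, {"travel": [0.04, 0.15, 0], "rotation": [0, 0, 0], "jaw": 0.5}, {"travel": [0.03, 0.13, 0], "rotation": [0, 0, 0], "jaw": 0.5}, {"travel": [0, 0, 0], "rotation": [0, 0, 0], "jaw": 0.5}]}}

```text
time_s: 13.8
tool_pos: [0.5271, -0.1211, 0.0271]
tool_rot: [-1.522, 1.92, 0.619]
force: [0.1, 0.6, 0.0]
finger_gap: 0.503
gripper_force: 0.0
```

Request:
{"op": "send_rows", "data": {"series": [{"travel": [0.04, 0.16, 0], "rotation": [0, 0, 0], "jaw": 0.5}, {"travel": [0.08, 0.32, 0], "rotation": [0, 0, 0], "jaw": 0.5}, {"travel": [0.08, 0.32, 0], "rotation": [0, 0, 0], "jaw": 0.5}, {"travel": [0.08, 0.32, 0], "rotation": [0, 0, 0], "jaw": 0.5}, {"travel": [0.08, 0.32, 0], "rotation": [0, 0, 0], "jaw": 0.5}, {"travel": [0.08, 0.32, 0], "rotation": [0, 0, 0], "jaw": 0.5}, {"travel": [0.08, 0.32, 0], "rotation": [0, 0, 0], "jaw": 0.5}, {"travel": [0.08, 0.32, 0], "rotation": [0, 0, 0], "jaw": 0.5}, {"travel": [0, 0, 0], "rotation": [0, 0, 0], "jaw": 0.5}]}}

```text
time_s: 14.7
tool_pos: [0.5449, -0.0491, 0.0264]
tool_rot: [-1.52, 1.921, 0.62]
force: [0.1, -0.4, -0.6]
finger_gap: 0.499
gripper_force: 0.0
```

```bash
cat >> h.py <<'E'
def box(n='scene',x=(.48,.68),y=(-.12,.09)):
    im,P=cloud(n);Q=P.reshape(-1,3)
    Q=Q[(Q[:,2]>.076)&(Q[:,2]<.091)&(Q[:,0]>x[0])&(Q[:,0]<x[1])&(Q[:,1]>y[0])&(Q[:,1]<y[1])]
    c,wh,a=cv2.minAreaRect(np.float32(Q[:,:2]*1000)); print(n,len(Q),np.round(c,1),np.round(wh,1),round(a,1),np.median(Q[:,2]).round(4),Q.min(0).round(3),Q.max(0).round(3))
E
python3 - <<'E'
from h import *
for n in('scene','top'): grab(n); box(n)
a=np.load('scene.npz')['im'][80:200,180:340]; b=np.load('top.npz')['im'][120:220,160:260]
cv2.imwrite('pics/c8.png',np.hstack([cv2.resize(a,(440,330)),cv2.resize(b,(330,330),interpolation=cv2.INTER_CUBIC)])[:,:,::-1])
E
```

```text
scene 243 [542.1 -34.7] [179.5  90.3] 75.4 0.0849 [ 0.495 -0.116  0.076] [0.604 0.057 0.091]
top 531 [552.1 -13.3] [121.   92.1] 77.8 0.0838 [ 0.501 -0.067  0.076] [0.6   0.054 0.091]
```

View pics/c8.png

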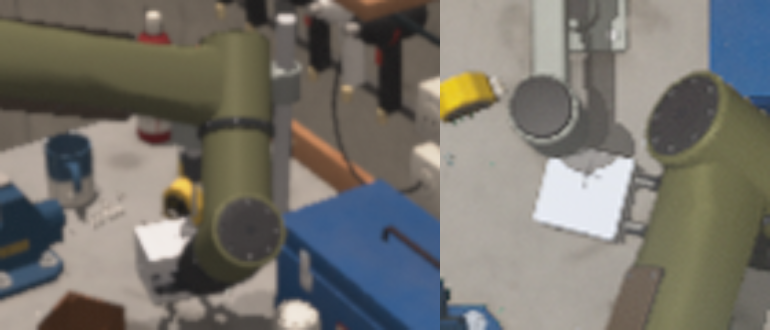

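Box slid straight: fingers are on its right face, and its top is partly shaded under the drill. Measuring by its far-left edge.

```bash
cat >> h.py <<'E'
def box2(n='top',yaw=76.5,tgt=(.604,.012)):
    im,P=cloud(n);Q=P.reshape(-1,3)
    Q=Q[(Q[:,2]>.078)&(Q[:,2]<.09)&(Q[:,0]>.46)&(Q[:,0]<.68)&(Q[:,1]>-.12)&(Q[:,1]<.11)]
    a=np.radians(yaw); d=np.array([np.cos(a),np.sin(a)]); e=np.array([d[1],-d[0]])
    u=Q[:,:2]@d; um=u.max(); Q=Q[u>um-.085]; c,wh,an=cv2.minAreaRect(np.float32(Q[:,:2]*1000))
    w=Q[:,:2]@e; t=np.array(tgt); uc=um-.046; wc=(w.max()+w.min())/2
    print(n,'yaw',an,wh,'w span',np.ptp(w).round(4),'center',(uc*d+wc*e).round(4),'mark',(uc*d+(wc+.018)*e).round(4),'move d',(t@d-uc).round(4),'move e',(t@e-wc-.018).round(4), 'near-edge e',w.min().round(4))
E
python3 - <<'E'
from h import *
box2('top'); box2('scene')
E
```

```text
top yaw 76.56771087646484 (84.89209747314453, 91.51193237304688) w span 0.0915 center [0.5554 0.0006] mark [ 0.573  -0.0036] move d 0.0224 move e 0.0266 near-edge e 0.4942
scene yaw 75.53855895996094 (84.35035705566406, 90.2955551147461) w span 0.0904 center [0.5533 0.0079] mark [0.5708 0.0037] move d 0.0159 move e 0.0303 near-edge e 0.491
```

Request:
{"op": "send_rows", "data": {"series": [{"travel": [0.08, 0.32, 0], "rotation": [0, 0, 0], "jaw": 0.5}, {"travel": [0.06, 0.26, 0], "rotation": [0, 0, 0], "jaw": 0.5}, {"travel": [0.03, 0.13, 0], "rotation": [0, 0, 0], "jaw": 0.5}, {"travel": [0, 0, 0], "rotation": [0, 0, 0], "jaw": 0.5}, {"travel": [0, 0, 0], "rotation": [0, 0, 0], "jaw": 0.5}]}}

```text
time_s: 15.3
tool_pos: [0.5495, -0.0275, 0.0257]
tool_rot: [-1.52, 1.921, 0.622]
force: [-0.7, -0.4, 0.6]
finger_gap: 0.498
gripper_force: 0.0
```

```bash
python3 - <<'E'
from h import *
for n in('top','scene'): grab(n); box2(n)
E
```

```text
top yaw 77.10591125488281 (84.83776092529297, 91.22987365722656) w span 0.0916 center [0.5609 0.0223] mark [0.5784 0.0181] move d 0.0 move e 0.0263 near-edge e 0.4944
scene yaw 75.6280288696289 (84.43226623535156, 94.95993041992188) w span 0.0958 center [0.5596 0.0289] mark [0.5771 0.0247] move d -0.0061 move e 0.0291 near-edge e 0.4895
```

Housing is in line along d and needs 26 mm along e. Retreating, raising, untilting and turning 90° for the push away from the robot.

Request:
{"op": "send_rows", "data": {"series": [{"travel": [-0.23, -0.97, 0], "rotation": [0, 0, 0], "jaw": 0.5}, {"travel": [-0.23, -0.97, 0], "rotation": [0, 0, 0], "jaw": 0.5}, {"travel": [-0.23, -0.97, 0], "rotation": [0, 0, 0], "jaw": 0.5}, {"travel": [0, 0, 1], "rotation": [0, 0, 0], "jaw": 0.5}, {"travel": [0, 0, 1], "rotation": [0, 0, 0], "jaw": 0.5}, {"travel": [0, 0, 1], "rotation": [0, 0, 0], "jaw": 0.5}, {"travel": [0, 0, 1], "rotation": [-0.97, 0.24, 0], "jaw": 0.5}, {"travel": [0, 0, 1], "rotation": [-0.97, 0.24, 0], "jaw": 0.5}, {"travel": [0, 0, 1], "rotation": [-0.97, 0.24, 0], "jaw": 0.5}]}}

```text
time_s: 16.3
tool_pos: [0.5288, -0.1158, 0.2076]
tool_rot: [-1.671, 2.116, 0.438]
force: [1.3, 0.3, -0.0]
finger_gap: 0.5
gripper_force: 0.0
```

Request:
{"op": "send_rows", "data": {"series": [{"travel": [-0.5, 0, 0], "rotation": [-0.97, 0.24, 0], "jaw": 0.5}, {"travel": [-0.5, 0, 0], "rotation": [-0.97, 0.24, 0], "jaw": 0.5}, {"travel": [-0.5, 0, 0], "rotation": [-0.97, 0.24, 0], "jaw": 0.5}, {"travel": [-0.5, 0, 0], "rotation": [-0.97, 0.24, 0], "jaw": 0.5}, {"travel": [-0.5, 0, 0], "rotation": [-0.97, 0.24, 0], "jaw": 0.5}, {"travel": [-0.5, 0, 0], "rotation": [-0.97, 0.24, 0], "jaw": 0.5}, {"travel": [0, 0, 0], "rotation": [0, 0, 1], "jaw": 0.5}, {"travel": [0, 0, 0], "rotation": [0, 0, 1], "jaw": 0.5}, {"travel": [0, 0, 0], "rotation": [0, 0, 1], "jaw": 0.5}, {"travel": [0, 0, 0], "rotation": [0, 0, 1], "jaw": 0.5}, {"travel": [0, 0, 0], "rotation": [0, 0, 1], "jaw": 0.5}, {"travel": [0, 0, 0], "rotation": [0, 0, 1], "jaw": 0.5}]}}

```text
time_s: 17.5
tool_pos: [0.4387, -0.1152, 0.2057]
tool_rot: [-2.523, 1.871, 0.001]
force: [-0.2, -0.8, 0.9]
finger_gap: 0.5
gripper_force: 0.0
```

Request:
{"op": "send_rows", "data": {"series": [{"travel": [0, 0.38, 0], "rotation": [0, 0, 1], "jaw": 0.5}, {"travel": [0, 0.38, 0], "rotation": [0, 0, 1], "jaw": 0.5}, {"travel": [0, 0.38, 0], "rotation": [0, 0, 1], "jaw": 0.5}, {"travel": [0, 0.38, 0], "rotation": [0, 0, 1], "jaw": 0.5}, {"travel": [0, 0.38, 0], "rotation": [0, 0, 1], "jaw": 0.5}, {"travel": [0, 0.38, 0], "rotation": [0, 0, 1], "jaw": 0.5}, {"travel": [0, 0.38, 0], "rotation": [0, 0, 1], "jaw": 0.5}, {"travel": [0, 0.38, 0], "rotation": [0, 0, 1], "jaw": 0.5}, {"travel": [0, 0.38, 0], "rotation": [0, 0, 1], "jaw": 0.5}, {"travel": [0, 0.38, 0], "rotation": [0, 0, 1], "jaw": 0.5}, {"travel": [0, 0.38, 0], "rotation": [0, 0, 1], "jaw": 0.5}, {"travel": [0, 0.38, 0], "rotation": [0, 0, 1], "jaw": 0.5}]}}

```text
time_s: 18.7
tool_pos: [0.4387, 0.022, 0.2057]
tool_rot: [-3.121, 0.359, 0.001]
force: [-0.0, 0.4, 0.1]
finger_gap: 0.502
gripper_force: 0.0
```

Request:
{"op": "send_rows", "data": {"series": [{"travel": [0.3, 0, 0], "rotation": [0, -1, 0], "jaw": 0.5}, {"travel": [0.3, 0, 0], "rotation": [0, -1, 0], "jaw": 0.5}, {"travel": [0.3, 0, 0], "rotation": [0, -1, 0], "jaw": 0.5}, {"travel": [0.3, 0, 0], "rotation": [0, -1, 0], "jaw": 0.5}, {"travel": [0, 0, 0], "rotation": [0, 0, 0], "jaw": 0.5}]}}

```text
time_s: 19.2
tool_pos: [0.4739, 0.0213, 0.2047]
tool_rot: [-3.034, 0.353, -0.536]
force: [-0.1, 0.1, -0.6]
finger_gap: 0.5
gripper_force: 0.0
```

```bash
python3 - <<'E'
from h import *
from scipy.spatial.transform import Rotation as R
s=manip.sense(); print(np.round(s['q'],3),s['tool_pos']); print(R.from_rotvec(s['tool_rot']).as_matrix().round(3))
grab('top'); box2('top')
im,P=cloud('top'); Q=P.reshape(-1,3); Q=Q[(Q[:,2]>.1)&(Q[:,2]<.18)&(Q[:,0]>.2)&(Q[:,0]<.5)&(Q[:,1]>.07)&(Q[:,1]<.27)]
print('vice top',Q.min(0).round(3),Q.max(0).round(3))
E
```

```text
[ 0.63  -0.675 -0.632  0.209 -1.332  0.688] [0.4738928  0.02132068 0.20466367]
[[ 0.914 -0.215  0.343]
 [-0.229 -0.973  0.   ]
 [ 0.333 -0.079 -0.939]]
top yaw 77.71361541748047 (84.34140014648438, 91.30142211914062) w span 0.0916 center [0.561  0.0225] mark [0.5785 0.0183] move d -0.0002 move e 0.0262 near-edge e 0.4945
vice top [0.2   0.128 0.101] [0.417 0.241 0.177]
```

Request:
{"op": "send_rows", "data": {"series": [{"travel": [0.06, 0.27, -1], "rotation": [0, 0, 0], "jaw": 0.5}, {"travel": [0, 0, -1], "rotation": [0, 0, 0], "jaw": 0.5}, {"travel": [0, 0, -1], "rotation": [0, 0, 0], "jaw": 0.5}, {"travel": [0, 0, -1], "rotation": [0, 0, 0], "jaw": 0.5}, {"travel": [0, 0, -1], "rotation": [0, 0, 0], "jaw": 0.5}, {"travel": [0, 0, -1], "rotation": [0, 0, 0], "jaw": 0.5}, {"travel": [0.4, -0.1, 0], "rotation": [0, 0, 0], "jaw": 0.5}, {"travel": [0.4, -0.1, 0], "rotation": [0, 0, 0], "jaw": 0.5}, {"travel": [0.16, -0.04, 0], "rotation": [0, 0, 0], "jaw": 0.5}, {"travel": [0, 0, 0], "rotation": [0, 0, 0], "jaw": 0.5}]}}

```text
time_s: 20.25
tool_pos: [0.5057, 0.0219, 0.0257]
tool_rot: [-3.035, 0.357, -0.532]
force: [0.5, -0.3, 0.8]
finger_gap: 0.499
gripper_force: 0.0
```

Request:
{"op": "send_rows", "data": {"series": [{"travel": [0.16, -0.04, 0], "rotation": [0, 0, 0], "jaw": 0.5}, {"travel": [0.24, -0.06, 0], "rotation": [0, 0, 0], "jaw": 0.5}, {"travel": [0.24, -0.06, 0], "rotation": [0, 0, 0], "jaw": 0.5}, {"travel": [0.06, -0.01, 0], "rotation": [0, 0, 0], "jaw": 0.5}, {"travel": [0, 0, 0], "rotation": [0, 0, 0], "jaw": 0.5}]}}

```text
time_s: 20.75
tool_pos: [0.5268, 0.0171, 0.0258]
tool_rot: [-3.034, 0.355, -0.535]
force: [0.2, 0.3, -0.4]
finger_gap: 0.501
gripper_force: 0.1
```

```bash
python3 - <<'E'
from h import *
grab('top'); box2('top')
im,P=cloud('top'); Q=P.reshape(-1,3); Q=Q[(Q[:,2]>.07)&(Q[:,2]<.094)&(Q[:,0]>.5)&(Q[:,0]<.7)&(Q[:,1]>-.08)&(Q[:,1]<.09)]
e=np.array([.972,-.235]); print(np.percentile(Q[:,:2]@e,[0,1,50,99,100]).round(4), cv2.minAreaRect(np.float32(Q[:,:2]*1000)),len(Q))
E
```

```text
top yaw 15.833199501037598 (89.30546569824219, 117.19178009033203) w span 0.1249 center [0.5687 0.021 ] mark [0.5862 0.0168] move d -0.0005 move e 0.0184 near-edge e 0.4856
[0.4853 0.4907 0.5473 0.609  0.6103] ((562.4602661132812, 16.12283706665039), (125.60162353515625, 106.82725524902344), 1.3828712701797485) 510
```

Request:
{"op": "send_rows", "data": {"series": [{"travel": [0.08, -0.02, 0], "rotation": [0, 0, 0], "jaw": 0.5}, {"travel": [0, 0, 0], "rotation": [0, 0, 0], "jaw": 0.5}, {"travel": [-0.5, 0.12, 0], "rotation": [0, 0, 0], "jaw": 0.5}, {"travel": [-1, 0.24, 0], "rotation": [0, 0, 0], "jaw": 0.5}, {"travel": [-1, 0.24, 0], "rotation": [0, 0, 0], "jaw": 0.5}, {"travel": [0, 0, 0], "rotation": [0, 0, 0], "jaw": 0.5}]}}

```text
time_s: 21.4
tool_pos: [0.4531, 0.0359, 0.0273]
tool_rot: [-3.028, 0.351, -0.541]
force: [1.4, -0.8, -0.0]
finger_gap: 0.498
gripper_force: 0.0
```

```bash
python3 - <<'E'
from h import *
for n in ('top','scene'):
    grab(n); box2(n)
a=np.load('scene.npz')['im'][100:180,205:305]; b=np.load('top.npz')['im'][120:200,160:260]
cv2.imwrite('pics/c9.png',np.hstack([cv2.resize(a,(400,320),interpolation=cv2.INTER_CUBIC),cv2.resize(b,(400,320),interpolation=cv2.INTER_CUBIC)])[:,:,::-1])
E
```

```text
top yaw 77.36963653564453 (85.10743713378906, 91.30204772949219) w span 0.092 center [0.5862 0.0172] mark [0.6037 0.013 ] move d -0.0009 move e 0.0005 near-edge e 0.52
scene yaw 75.76822662353516 (84.45550537109375, 95.59542083740234) w span 0.0953 center [0.5859 0.0249] mark [0.6034 0.0207] move d -0.0083 move e 0.0026 near-edge e 0.5163
```

View pics/c9.png

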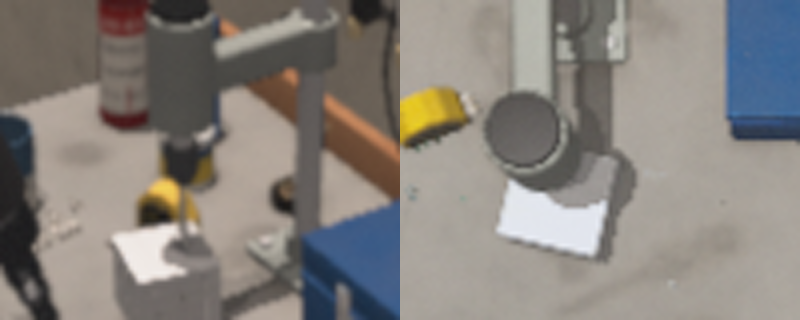

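The top view puts the cross 1 mm from the bit axis; the crop shows the bit tip at (184,238) over the far half of the box's top. Quick cross-check from the scene camera alone, using both edges.

```bash
python3 - <<'E'
from h import *
from scipy.optimize import least_squares
a=np.radians(77); d=np.array([np.cos(a),np.sin(a)]); e=np.array([d[1],-d[0]])
im,P=cloud('scene'); Q=P.reshape(-1,3); Q=Q[(Q[:,2]>.081)&(Q[:,2]<.0885)&(Q[:,0]>.5)&(Q[:,0]<.68)&(Q[:,1]>-.06)&(Q[:,1]<.1)]
u,w=Q[:,:2]@d,Q[:,:2]@e; print('scene u,w ranges',np.percentile(u,[0,2,98,100]).round(4),np.percentile(w,[0,2,98,100]).round(4))
for q in(0,2): uc=np.percentile(u,[q,100-q]).mean(); wc=np.percentile(w,[q,100-q]).mean(); print('mark scene',(uc*d+(wc+.018)*e).round(4))
for z0,z1,r,h in((.1,.16,.004,.02),(.17,.23,.018,.03),(.25,.37,.034,.05)):
    b=P.reshape(-1,3); b=b[(b[:,2]>z0)&(b[:,2]<z1)&(np.hypot(b[:,0]-.604,b[:,1]-.012)<r+.008)]
    f=least_squares(lambda p:np.hypot(b[:,0]-p[0],b[:,1]-p[1])-r,[.604,.012],loss='soft_l1',f_scale=.001); print('axis',f.x.round(4),len(b))
E
```

```text
scene u,w ranges [0.0945 0.1011 0.1931 0.1997] [0.5177 0.5203 0.6089 0.6108]
mark scene [0.6004 0.0124]
mark scene [0.6008 0.0123]
axis [0.6008 0.0148] 22
axis [0.6039 0.0153] 96
axis [0.6036 0.0143] 521
```

Both cameras agree to within about 4 mm, and the gripper is clear of everything. Handing in.

```bash
python3 -c "
from station import job
print(job.finish_job())"
```

```text
the job is handed in; nothing more can be done
None
```

I tipped the housing over twice so it lies flat and mouth down, slid its cross to within about 4 mm of the drill tip by both cameras (limit 8 mm), and handed the job in with the gripper clear; no verdict came back.

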